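Make up two praline kits from the stock row

TASK

Make up the two kits from the stock standing on the grey mat. The blue tray gets the spice jar with the dark label in its small square compartment, and the steel piping nozzle and the dark square praline beside each other in its long compartment; the white tray gets the spice jar with the light label in its small square compartment and the round pink praline in its long compartment. Everything stands upright (pralines base down), flat on the tray's floor, and is let go.

Things in the scene. Friction and masses are not known exactly. Their poses are not given: they have to be found in the camera images.
- blue_tray: Blue kit tray fixed on the table, 70 (x) x 190 (y) mm; 4 mm walls 10 mm high, floor 3 mm thick. Origin: centre of underside, z up, long side y within 0.12 rad of world y. Square jar compartment at +y: inside 62 (x) x 56 (y) mm, centre y = +63 mm. Long compartment: inside 62 x 122 mm, centre y = -30 mm. The trays stand side by side behind the stock and may change places.
- white_tray: White kit tray fixed on the table, 70 (x) x 190 (y) mm; 4 mm walls 10 mm high, floor 3 mm thick. Origin: centre of underside, z up, long side y within 0.12 rad of world y. Square jar compartment at +y: inside 62 (x) x 56 (y) mm, centre y = +63 mm. Long compartment: inside 62 x 122 mm, centre y = -30 mm. The trays stand side by side behind the stock and may change places.
- dark_jar: Spice jar with black cap and dark (blackish) label; upright cylinder, 41 mm diameter, 105 mm high, 0.11 kg. Stands on the stock mat (2 mm thick, fixed) in a row with the other stock, about 0.1 m apart; order shuffled. Origin: centre of its underside; z up along the jar. Beware: a fixed blue bag sealer with a raised arm stands left of the row (y > 0.1 m); pass it high, fingertips above 0.35 m.
- light_jar: Spice jar with dark brown-black cap and light (cream, white and red) label and pale brown contents; upright cylinder, 41 mm diameter, 105 mm high, 0.11 kg. Stands on the stock mat (2 mm thick, fixed) in a row with the other stock, about 0.1 m apart; order shuffled. Origin: centre of its underside; z up along the jar.
- nozzle: Plain steel piping nozzle, a slim cone standing on its wide end: 19 mm diameter at the foot, narrower at the top, 33 mm high, 12 g. Stands on the stock mat (2 mm thick, fixed) in a row with the other stock, about 0.1 m apart; order shuffled. Origin: centre of its underside; z up along the cone. Grip it low.
- dark_praline: Dark brown square chocolate praline, 25 x 25 mm at the base, 16 mm high, sides tapering slightly, 11 g. Stands on the stock mat (2 mm thick, fixed) in a row with the other stock, about 0.1 m apart; order shuffled. Origin: centre of its underside; z up; its flat sides face its x and y axes.
- pink_praline: Round pink chocolate praline, 28 mm diameter, straight sides for the lowest 10 mm, then a low dome, 18 mm high, 14 g. Stands on the stock mat (2 mm thick, fixed) in a row with the other stock, about 0.1 m apart; order shuffled. Origin: centre of its underside; z up.
Not all that is in view belongs to the job. What is shaped like the light_jar but purple is not meant.

How it is judged:
At the end, for the whole second after the job is handed in: Each thing in its compartment: jars within 14 mm (x) and 12 mm (y) of its centre, small things within 22 mm (x) and 52 mm (y); undersides within 4 mm of the tray floor; within 0.12 rad of upright; at rest (below 20 mm/s, 0.3 rad/s) and released (x of dark_jar in the frame of blue_tray between -0.014 and 0.014 m and y of dark_jar in the frame of blue_tray between 0.051 and 0.075 m and z of dark_jar in the frame of blue_tray between 0 and 0.007 m and angle between each of dark_jar, nozzle, dark_praline, light_jar, pink_praline's own z axis and vertical below 0.12 rad and linear speed of each of dark_jar, nozzle, dark_praline, light_jar, pink_praline below 0.02 m/s and angular speed of each of dark_jar, nozzle, dark_praline, light_jar, pink_praline below 0.3 rad/s and x of nozzle in the frame of blue_tray between -0.022 and 0.022 m and y of nozzle in the frame of blue_tray between -0.082 and 0.022 m and z of nozzle in the frame of blue_tray between 0 and 0.007 m and x of dark_praline in the frame of blue_tray between -0.022 and 0.022 m and y of dark_praline in the frame of blue_tray between -0.082 and 0.022 m and z of dark_praline in the frame of blue_tray between 0 and 0.007 m and x of light_jar in the frame of white_tray between -0.014 and 0.014 m and y of light_jar in the frame of white_tray between 0.051 and 0.075 m and z of light_jar in the frame of white_tray between 0 and 0.007 m and x of pink_praline in the frame of white_tray between -0.022 and 0.022 m and y of pink_praline in the frame of white_tray between -0.082 and 0.022 m and z of pink_praline in the frame of white_tray between 0 and 0.007 m); the robot touches nothing.
It also fails if it takes over 136 s, if anything falls off the work surface, if the arm or the gripper's body presses on something with over 40 N, if the wrist force passes 120 N, or if a joint passes its speed limit or range.

ROBOT

A 6-joint arm with a two-finger parallel gripper is mounted at the origin on a cart in front of the work surface, level with it; the furniture and walls round the work are solid. World frame = base frame: x ahead of the robot, y to its left, z up, the work surface at z = 0. Lengths are in m, angles in rad, forces in N, time in s.
With the tool pointing down it reaches from about 0.325 to 0.9 m from the base axis. Payload 3.5 kg.
Tool frame: the origin (TCP) lies at the very end of the fingers, on their centre line; the grasp point (between the pads) lies 19 mm behind it (grip_point_offset is the distance from the TCP to the grasp point, in m); z points along the fingers, y is the direction in which the jaws open and shut (so a half turn about z gives the same grasp; the last joint's range is limited). The gripper opens to 85 mm and grips with 20 to 120 N. Pads are 22 mm wide; open, the fingers measure 114 mm over their backs; the gripper's body (76 mm by 85 mm) begins 54 mm behind the grasp point. The pads swing forward as they close: fully open they stand 13 mm farther back than shut.
Start: joints at [1.003, 0.276, -0.026, 1.268, 0, 1.467], TCP at [0.28, 0.559, 0.231] pointing down, gripper open.
Joint ranges: [-3.12, 3.12], [-0.85, 1.88], [-1.08, 1.24], [-1.95, 2.15], [-1.57, 1.53], [-3.14, 3.14]. Speed limits (rad/s): [2.57, 2.57, 3.14, 3.14, 3.14, 3.14].

INTERFACE

Orientations are given as a unit quaternion [x, y, z, w].
In Python, from cell import * gives the robot as it stands.
- The arm moves only by the tool apply_moves, never from a script. Its argument "plan" is a list of rows, each a list of 4 numbers: the shift along the tool's x, y, z in cm, then the turn about the tool's z in degrees. In form: [[tx, ty, tz, twist], ...]. A call has exactly 10 rows; each row shifts and turns the pose as measured when the row begins, along the tool's axes as they then stand; what a row does not reach is not made up. A row lasts 1/12 s, in which the tool goes at most 41.7 mm and 7.16 degrees, less where a joint would pass 70% of its speed; a pose out of reach is approached as far as the arm can. A call is refused whole if a number of a shift passes 4.17 or a number of a turn 7.16, either way. A call with a gripper value outside its range is refused whole. "jaw" is the finger opening in cm, from 0 to 8.54, set as the call begins (left out, the last holds). The fingers move at their own pace and stop on an object; "force" is the grip in N (left out, the last holds). Time passes only in rows, so rows that do not move let the fingers close, or fill a call up. It gives the time, the measured TCP pose, the force and the opening at its end, in the units of the state.
- get_state(): the state, without advancing time (a new reading comes with each control period).
- camera(name): name is "side" or "top" or "wrist"; returns the picture (480x640x3 uint8, blue, green, red); there is no depth.
- camera_info(name): a dict with "camera_matrix" (3x3 intrinsics, pixels), "T" (4x4, takes a point from camera to world coordinates). Camera axes: x right, y down, z forward; pixel columns grow to the right and rows downward; lengths in m; the calibration is good to about 2 mm. A picture is of the moment at which its call begins: read the wrist's pose just before it. camera_info takes no time and is no camera call; for the wrist camera it gives the pose at the moment of the call.
- close_job(): hands the job in, once; it reports no verdict.
The state is a dict: "time": time; "joints": joint angles; "dq": joint speeds; "joint_torque": joint torques, N m; "tcp_pos": TCP position; "tcp_rot": TCP orientation; "contact_force": force on the tool from outside, world axes, zero at the start; "moment": the same for the moment, N m; "grip_width": opening from 0.0 (shut) to 1.0 (fully open).
Only numpy, scipy, OpenCV 4.12 (cv2) and the standard library are available. Lean on these libraries where they do the work, as an engineer would, in place of code of your own. Each camera call takes 0.05 s, during which the arm holds its last target. There are 200 camera calls.

## Working session

There is one attempt and no reset: what is moved stays moved. The work goes in short steps, Python scripts to look and compute and a tool call to move; the robot and the scene stay as the last step left them, time stands still between calls to the robot, and variables do not carry over. Pictures are saved under pics/ and viewed, about 12 in all and at most 16, crops included, and the job is handed in when it is done.

Besides the shell and the picture viewer there is one more tool, called after "Request:" as a command line: name --pt "numbers of a row" for each row, then --argument value for the rest. apply_moves: Moves the arm, as the interface text tells. Its arguments: {"type":"object","properties":{"plan":{"type":"array"},"jaw":{"type":"number"},"force":{"type":"number"}},"required":["plan"]}

```bash
mkdir -p pics
python3 - <<'E'
from cell import *
import cv2, numpy as np
s=get_state(); print(s)
for n in("top","side"):
    im=camera(n); cv2.imwrite(f"pics/{n}0.png",im); i=camera_info(n); print(n,np.round(i["camera_matrix"],1).tolist(),np.round(i["T"],4).tolist())
i=camera_info("wrist");print(np.round(i["T"],4).tolist(),i["camera_matrix"])
E
```

```text
{'time': 0.0, 'joints': array([ 1.00258708e+00,  2.77126238e-01, -2.78873213e-02,  1.26798752e+00,
       -2.52616135e-05,  1.46736928e+00]), 'dq': array([ 0.00020431,  0.0005127 , -0.00042133,  0.00038469,  0.00106289,
        0.00049015]), 'joint_torque': array([ 6.88966929e-05, -4.45508659e+01,  2.95201868e+01,  1.63838599e-02,
       -4.01998914e-04,  1.04655305e-05]), 'tcp_pos': array([0.27975344, 0.5580267 , 0.23016085]), 'tcp_rot': array([ 2.30304846e-01,  9.73117908e-01, -1.04496178e-03, -3.51353987e-04]), 'contact_force': array([-0.91239465,  0.27067275,  0.16016681]), 'moment': array([-0.01272473, -0.01640148,  0.01245588]), 'grip_width': 1.0022669810060951}
top [[503.8, 0.0, 320.0], [0.0, 503.8, 235.7], [0.0, 0.0, 1.0]] [[0.0078, -0.9963, 0.0854, 0.5113], [-0.9997, -0.0057, 0.0249, -0.2067], [-0.0243, -0.0855, -0.996, 0.9217], [0.0, 0.0, 0.0, 1.0]]
side [[551.2, 0.0, 323.9], [0.0, 551.2, 236.0], [0.0, 0.0, 1.0]] [[0.907, -0.2675, 0.3251, 0.289], [-0.4209, -0.5939, 0.6856, -0.7768], [0.0097, -0.7587, -0.6513, 0.6193], [0.0, 0.0, 0.0, 1.0]]
[[0.4477, 0.8628, 0.2347, 0.2198], [0.8942, -0.4316, -0.119, 0.5885], [-0.0014, 0.2631, -0.9648, 0.3722], [0.0, 0.0, 0.0, 1.0]] [[374.80924695   0.         319.49985717]
 [  0.         374.80924695 238.8413269 ]
 [  0.           0.           1.        ]]
```

View pics/top0.png

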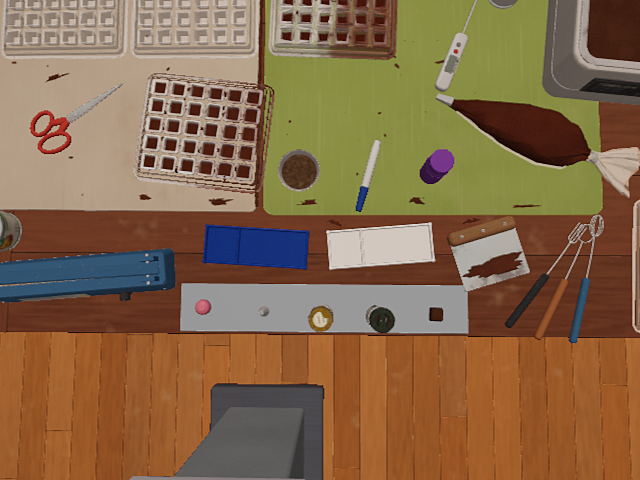

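View pics/side0.png

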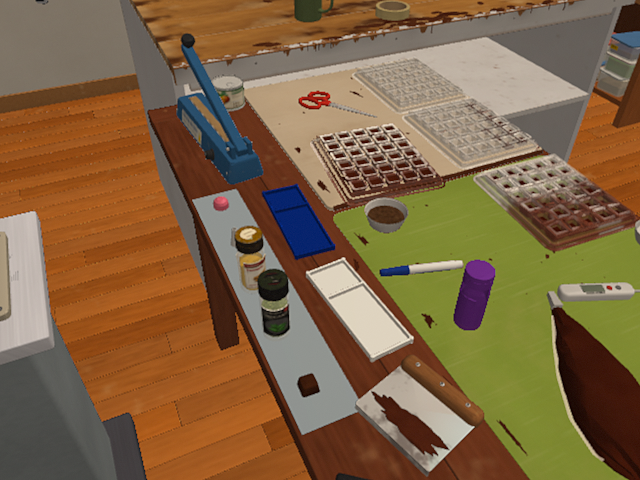

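The top view shows the row as pink praline (203,307), nozzle (264,312), light jar (320,318), dark jar (380,318) and dark praline (436,314). The blue tray is centred near (256,247) and the white one near (380,245), both with the small compartment at left (+y). The purple jar (437,166) is the decoy. The side view shows a cream label with a gold cap-top at (250,262) and a blackish label at (275,310).

```bash
cat > h.py <<'E'
from cell import *
import cv2, numpy as np
from scipy.spatial.transform import Rotation as R
def ray(cam,uv,z,info=None):
    i=info or camera_info(cam); K=i["camera_matrix"]; T=np.array(i["T"])
    d=T[:3,:3]@np.linalg.solve(K,[uv[0],uv[1],1.]); o=T[:3,3]
    return (o+d*(z-o[2])/d[2])[:2]
def proj(cam,p,info=None):
    i=info or camera_info(cam); T=np.linalg.inv(i["T"]); c=T[:3,:3]@np.array(p)+T[:3,3]; q=i["camera_matrix"]@c; return q[:2]/q[2]
def tool(goal,yaw=None):
    """cm in tool axes to goal TCP; yaw: world angle of tool y axis"""
    s=get_state(); r=R.from_quat(s["tcp_rot"]); d=r.inv().apply(np.array(goal)-s["tcp_pos"])*100
    ya=r.apply([0,1,0]); a=np.degrees(np.arctan2(ya[1],ya[0]))
    print("t",round(s["time"],2),"tcp",np.round(s["tcp_pos"],4),"tilt",np.round(r.apply([0,0,1]),3),"yang",round(a,1),"move",np.round(d,2))
E
python3 - <<'E'
from h import *
im=cv2.imread("pics/top0.png"); hsv=cv2.cvtColor(im,cv2.COLOR_BGR2HSV)
def rect(mask,name,z):
    c=max(cv2.findContours(mask,cv2.RETR_EXTERNAL,cv2.CHAIN_APPROX_NONE)[0],key=cv2.contourArea)
    w=np.array([ray("top",p[0],z) for p in c],np.float32)
    print(name,cv2.contourArea(c),np.round(cv2.minAreaRect(w*1000),1).tolist() if 0 else [np.round(x,1) for x in cv2.minAreaRect(w*1000)])
roi=np.zeros(im.shape[:2],np.uint8); roi[215:275,190:440]=255
rect(cv2.inRange(hsv,(105,150,60),(130,255,255))&roi&(np.arange(640)<318).astype(np.uint8)*255,"blue",.011)
rect(cv2.inRange(hsv,(0,0,180),(180,60,255))&roi&((np.arange(640)>318)).astype(np.uint8)*255,"white",.011)
roi2=np.zeros_like(roi); roi2[285:333,183:466]=255
mat=cv2.inRange(im,(150,140,130),(190,185,180))
print("mat px",im[295,300],im[320,240])
fg=(cv2.absdiff(im,np.full_like(im,im[295,300])).max(2)>25).astype(np.uint8)*255&roi2
n,l,st,ce=cv2.connectedComponentsWithStats(fg)
for k in range(1,n):
    if st[k,4]>20: print(st[k],np.round(ce[k],1),[np.round(ray("top",ce[k],z),3) for z in(.002,.012,.107)])
for n in("light",(320,314)),("dark",(380,316)): print(n[0],ray("top",n[1],.107))
big=cv2.resize(im[210:340,170:480],None,fx=2.5,fy=2.5,interpolation=cv2.INTER_CUBIC)
cv2.imwrite("pics/top0c.png",big)
E
```

```text
blue 3785.0 [array([569.3, -66.5]), array([189.7,  69.7]), np.float64(86.5)]
white 3861.0 [array([ 572.5, -292.5]), array([ 68.9, 190.6]), np.float64(4.8)]
mat px [154 153 154] [153 153 153]
[195 299  16  16 205] [202.7 306.7] [array([0.459, 0.029]), array([0.46 , 0.026]), array([0.465, 0.002])]
[183 305 192  28 832] [299.5 323. ] [array([ 0.432, -0.148]), array([ 0.432, -0.149]), array([ 0.441, -0.155])]
[366 305  29  28 607] [380.1 318.7] [array([ 0.441, -0.293]), array([ 0.441, -0.292]), array([ 0.449, -0.283])]
[259 307  10  10  62] [264.3 311. ] [array([ 0.452, -0.084]), array([ 0.453, -0.085]), array([ 0.459, -0.098])]
[429 307  14  15 199] [435.5 313.9] [array([ 0.45 , -0.393]), array([ 0.451, -0.391]), array([ 0.457, -0.371])]
light [ 0.45525021 -0.18738702]
dark [ 0.45299429 -0.28325114]
```

View pics/top0c.png

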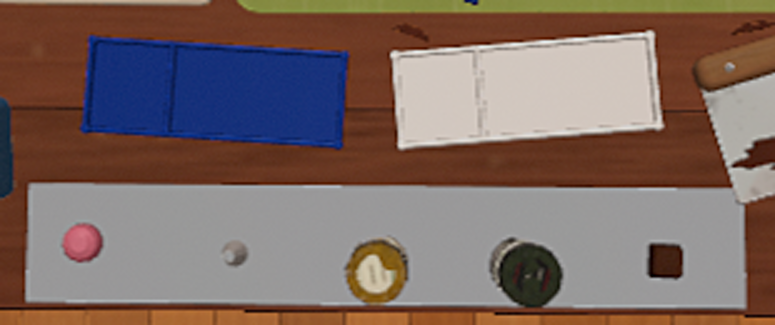

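Request:
apply_moves --pt "0 0 -4 0" --pt "0 0 -4 0" --pt "0 0 -4 0" --pt "0 0 -4 0" --pt "-2.8 -2.9 0 0" --pt "-2.8 -2.9 0 0" --pt "-2.8 -2.9 0 0" --pt "-2.8 -2.9 0 0" --pt "-2.8 -2.9 0 0" --pt "-2.8 -2.9 0 0" --jaw 5.0 --force 25

```text
time: 0.93
tcp_pos: [0.3518, 0.3241, 0.3904]
tcp_rot: [0.224, 0.975, -0.008, -0.003]
contact_force: [0.6, -0.6, -0.3]
grip_width: 0.59
```

Request:
apply_moves --pt "-2.8 -2.9 0 0" --pt "-2.8 -2.9 0 0" --pt "-2.8 -2.9 0 0" --pt "-2.8 -2.9 0 0" --pt "-2.8 -2.9 0 0" --pt "-2.8 -2.9 0 0" --pt "-2.8 -2.9 0 0" --pt "-2 -2 0 -6.5" --pt "0 0 0 -6.5" --pt "0 0 0 -6.5"

```text
time: 1.77
tcp_pos: [0.4483, 0.0094, 0.39]
tcp_rot: [0.053, 0.999, -0.009, -0.006]
contact_force: [0.3, 0.0, -0.5]
grip_width: 0.587
```

Request:
apply_moves --pt "0 0 4 -6" --pt "0 0 4 0" --pt "0 0 4 0" --pt "0 0 4 0" --pt "0 0 4 0" --pt "0 0 0 0" --pt "0 0 0 0" --pt "0 0 0 0" --pt "0 0 0 0" --pt "0 0 0 0"

```text
time: 2.6
tcp_pos: [0.4483, 0.003, 0.1875]
tcp_rot: [-0.001, 1.0, -0.009, -0.003]
contact_force: [0.4, -0.1, 0.0]
grip_width: 0.583
```

Run:
```python
from h import *
tool((.460,.026,.006))
i=camera_info("wrist"); im=camera("wrist"); cv2.imwrite("pics/w1.png",im)
for n,p in dict(pink=(.46,.026,.012),noz=(.453,-.086,.018),blue=(.5693,-.0665,.01)).items(): print(n,np.round(proj("wrist",p,i)))
np.save("w1.npy",i["T"])
```

```text
t 2.6 tcp [0.4483 0.003  0.1875] tilt [-0.005 -0.018 -1.   ] yang 90.2 move [-1.26  2.63 18.1 ]
pink [349. 231.]
noz [219. 224.]
blue [249. 341.]
```

View pics/w1.png

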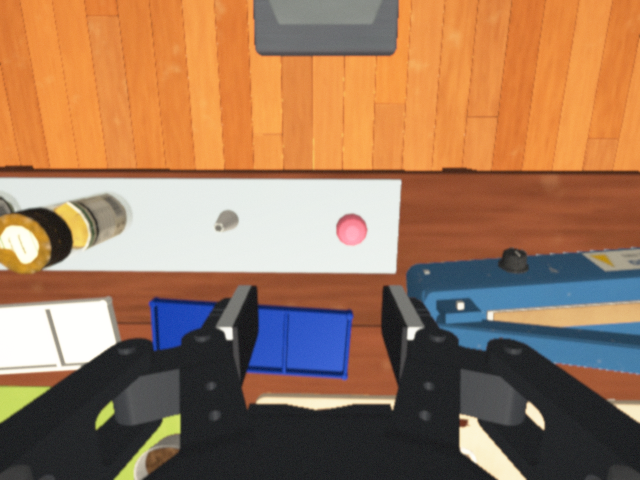

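The wrist view shows pink at (352,229), close to the predicted (349,231), the nozzle with its base near (231,218) and its tip at (219,228), and the sealer's corner at (410,265), clear of the grasp.

Run:
```python
from h import *
im=cv2.imread("pics/w1.png"); hsv=cv2.cvtColor(im,cv2.COLOR_BGR2HSV)
m=cv2.inRange(hsv,(160,60,80),(180,255,255)); m[:190]=0;m[265:]=0
n,l,st,ce=cv2.connectedComponentsWithStats(m); k=1+st[1:,4].argmax(); print(st[k],ce[k])
i={"camera_matrix":camera_info("wrist")["camera_matrix"],"T":np.load("w1.npy")}
p=ray("wrist",ce[k],.010,i); print("pink",p, "noz",ray("wrist",(230.5,218.5),.004,i),"noztop",ray("wrist",(219,227.5),.034,i))
tool((*p,.006))
```

```text
[336 214  31  31 756] [351.1031746  229.33333333]
pink [0.45868763 0.02805771] noz [ 0.45103562 -0.07905509] noztop [ 0.45221947 -0.08107732]
t 2.65 tcp [0.4492 0.0029 0.1881] tilt [-0.003 -0.018 -1.   ] yang 90.2 move [-1.01  2.85 18.16]
```

Request:
apply_moves --pt "-1 2.7 0 0" --pt "0 0 3.5 0" --pt "0 0 3.5 0" --pt "0 0 3.5 0" --pt "0 0 3 0" --pt "0 0 2 0" --pt "0 0 1 0" --pt "0 0 0.5 0" --pt "0 0 0 0" --pt "0 0 0 0"

```text
time: 3.48
tcp_pos: [0.4917, 0.0266, 0.0353]
tcp_rot: [-0.002, 1.0, -0.011, 0.026]
contact_force: [0.1, -0.9, -0.1]
grip_width: 0.584
```

Run:
```python
from h import *
tool((.4588,.0275,.004))
i=camera_info("wrist"); im=camera("wrist"); cv2.imwrite("pics/w2.png",im)
print(proj("wrist",(.4588,.0275,.010),i))
```

```text
t 3.48 tcp [0.4917 0.0266 0.0353] tilt [ 0.051 -0.022 -0.998] yang 90.2 move [3.45 0.17 2.96]
[321.78867191 212.60230951]
```

View pics/w2.png

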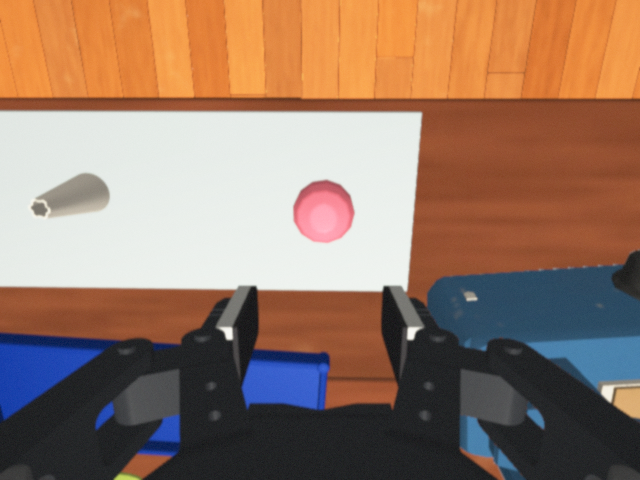

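Pink is at (323,211), as predicted (322,213), but the arm drifted 3 cm forward and tilted. I'll check the joints.

Run:
```python
from h import *
s=get_state(); print(np.round(s["joints"],3),np.round(s["dq"],3), np.round(s["joint_torque"],1))
```

```text
[-0.066  0.207 -0.582  0.728 -0.018 -0.071] [-0.001 -0.008 -0.002 -0.004 -0.    -0.   ] [  0.  -33.3  21.9  -0.2  -0.1  -0. ]
```

Request:
apply_moves --pt "1.2 0 -1 0" --pt "1.2 0 -1 0" --pt "1 0 0 0" --pt "0 0 0 0" --pt "0 0 0 0" --pt "0 0 0 0" --pt "0 0 0 0" --pt "0 0 0 0" --pt "0 0 0 0" --pt "0 0 0 0"

```text
time: 4.37
tcp_pos: [0.4653, 0.0262, 0.0613]
tcp_rot: [-0.002, 0.999, -0.012, 0.035]
contact_force: [-0.1, 0.1, -1.0]
grip_width: 0.584
```

Run:
```python
from h import *
tool((.4588,.0275,.004)); s=get_state(); print(np.round(s["joints"],3))
```

```text
t 4.37 tcp [0.4653 0.0262 0.0613] tilt [ 0.07  -0.023 -0.997] yang 90.1 move [1.05 0.26 5.67]
[-0.071  0.116 -0.626  0.758 -0.018 -0.075]
```

Request:
apply_moves --pt "0 0 0 0" --pt "0 0 0 0" --pt "0 0 0 0" --pt "0 0 0 0" --pt "0 0 0 0" --pt "0 0 0 0" --pt "0 0 0 0" --pt "0 0 0 0" --pt "0 0 0 0" --pt "0 0 0 0"

```text
time: 5.2
tcp_pos: [0.4652, 0.0262, 0.0605]
tcp_rot: [-0.002, 0.999, -0.012, 0.034]
contact_force: [0.1, -0.4, 0.1]
grip_width: 0.588
```

Run:
```python
from h import *
tool((.4588,.0275,.004)); s=get_state(); print(np.round(s["joints"],4))
```

```text
t 5.2 tcp [0.4652 0.0262 0.0605] tilt [ 0.068 -0.023 -0.997] yang 90.2 move [1.02 0.26 5.58]
[-0.0712  0.1177 -0.6262  0.7575 -0.0181 -0.0752]
```

Request:
apply_moves --pt "1 0 1 0" --pt "1 0 1 0" --pt "0 0 1 0" --pt "0 0 1 0" --pt "0 0 0 0" --pt "0 0 0 0" --pt "0 0 0 0" --pt "0 0 0 0" --pt "0 0 0 0" --pt "0 0 0 0"

```text
time: 6.03
tcp_pos: [0.4507, 0.025, 0.0209]
tcp_rot: [-0.002, 0.999, -0.012, 0.037]
contact_force: [-0.1, -0.0, -0.7]
grip_width: 0.584
```

Run:
```python
from h import *
tool((.4588,.0275,.004)); s=get_state(); print(np.round(s["joints"],4))
```

```text
t 6.03 tcp [0.4507 0.025  0.0209] tilt [ 0.074 -0.023 -0.997] yang 90.2 move [-0.68  0.29  1.74]
[-0.0764  0.152  -0.6973  0.6453 -0.0177 -0.0807]
```

Request:
apply_moves --pt "-0.7 0.2 0 0" --pt "0 0 0.8 0" --pt "0 0 0.8 0" --pt "0 0 0 0" --pt "0 0 0 0" --pt "0 0 0 0" --pt "0 0 0 0" --pt "0 0 0 0" --pt "0 0 0 0" --pt "0 0 0 0"

```text
time: 6.87
tcp_pos: [0.4608, 0.0268, 0.0043]
tcp_rot: [-0.002, 0.999, -0.012, 0.038]
contact_force: [-0.1, 0.1, 0.2]
grip_width: 0.586
```

Run:
```python
from h import *
tool((.4588,.0275,.004))
i=camera_info("wrist"); im=camera("wrist"); cv2.imwrite("pics/w3.png",im[120:420])
print(proj("wrist",(.4588,.0275,.010),i))
```

```text
t 6.87 tcp [0.4608 0.0268 0.0043] tilt [ 0.076 -0.023 -0.997] yang 90.2 move [0.2  0.07 0.01]
[319.47081317 308.02249251]
```

View pics/w3.png

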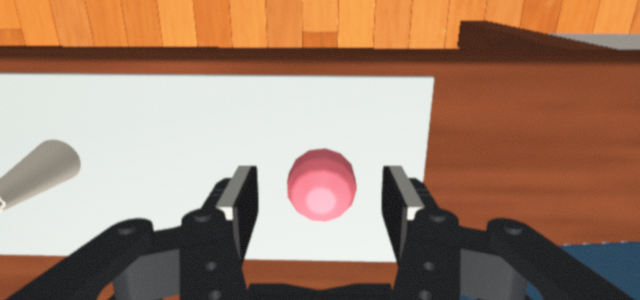

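Pink at (322,305) is centred between the pads, so I'll close and lift.

Request:
apply_moves --pt "0 0 0 0" --pt "0 0 0 0" --pt "0 0 0 0" --pt "0 0 0 0" --pt "0 0 0 0" --pt "0 0 0 0" --pt "0 0 0 0" --pt "0 0 0 0" --pt "0 0 0 0" --pt "0 0 0 0" --jaw 0 --force 25

```text
time: 7.75
tcp_pos: [0.4611, 0.0268, 0.0047]
tcp_rot: [-0.002, 0.999, -0.012, 0.038]
contact_force: [-0.4, -0.3, 0.1]
grip_width: 0.303
```

Request:
apply_moves --pt "0 0 -1 0" --pt "0 0 -2 0" --pt "0 0 -3 0" --pt "0 0 -4 0" --pt "0 0 -4 0" --pt "0 0 -4 0" --pt "0 0 -2 0" --pt "0 0 0 0" --pt "0 0 0 0" --pt "0 0 0 0"

```text
time: 8.58
tcp_pos: [0.4419, 0.032, 0.2178]
tcp_rot: [-0.002, 0.999, -0.012, 0.038]
contact_force: [-0.4, 0.7, -0.3]
grip_width: 0.3
```

Run:
```python
from h import *
print(get_state()["grip_width"]*85)
c=np.array([.5725,-.2925]);u=np.array([-.0837,.9965]); p=c-.035*u; print(p)
tool((*p,.15)); s=get_state(); print(np.round(s["joints"],4))
```

```text
25.49948641931173
[ 0.5754295 -0.3273775]
t 8.58 tcp [0.4419 0.032  0.2178] tilt [ 0.075 -0.023 -0.997] yang 90.2 move [-12.64 -35.81   8.61]
[-0.0613 -0.0962 -0.4696  1.1205 -0.0186 -0.0656]
```

Request:
apply_moves --pt "-1.4 -3.8 0 0" --pt "-1.4 -3.8 0 0" --pt "-1.4 -3.8 0 0" --pt "-1.4 -3.8 0 0" --pt "-1.4 -3.8 0 0" --pt "-1.4 -3.8 0 0" --pt "-1.4 -3.8 0 0" --pt "-1.4 -3.8 0 0" --pt "-1.4 -3.8 0 0" --pt "0 0 0 0"

```text
time: 9.42
tcp_pos: [0.5631, -0.3163, 0.2065]
tcp_rot: [-0.007, 1.0, -0.003, 0.021]
contact_force: [1.4, -0.8, -0.7]
grip_width: 0.306
```

Run:
```python
from h import *
p=(.5754,-.3274)
tool((*p,.05))
i=camera_info("wrist"); im=camera("wrist"); cv2.imwrite("pics/w4.png",im)
T=i["T"]
c=np.array([.5725,-.2925]);u=np.array([-.0837,.9965]);v=np.array([.9965,.0837])
for a,b in((1,1),(1,-1),(-1,1),(-1,-1)): print(np.round(proj("wrist",(*(c+a*.035*v+b*.095*u),.01),i)))
np.save("w4.npy",T)
```

```text
t 9.42 tcp [ 0.5631 -0.3163  0.2065] tilt [ 0.043 -0.005 -0.999] yang 90.8 move [-0.54 -1.04 15.69]
[448. 243.]
[248. 256.]
[451. 168.]
[238. 183.]
```

View pics/w4.png

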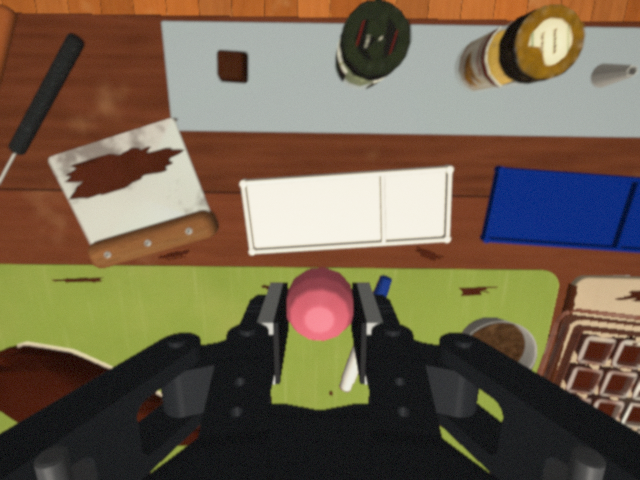

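Request:
apply_moves --pt "-0.5 -1 2 0" --pt "0 0 2 0" --pt "0 0 2 0" --pt "0 0 2 0" --pt "0 0 2 0" --pt "0 0 2 0" --pt "0 0 2 0" --pt "0 0 2 0" --pt "0 0 0 0" --pt "0 0 0 0"

```text
time: 10.3
tcp_pos: [0.5569, -0.3054, 0.0214]
tcp_rot: [-0.009, 1.0, 0.012, 0.005]
contact_force: [0.3, 0.5, -0.0]
grip_width: 0.308
```

Run:
```python
from h import *
tool((.5754,-.3274,.0068))
```

```text
t 10.3 tcp [ 0.5569 -0.3054  0.0214] tilt [ 0.01   0.024 -1.   ] yang 91.0 move [-1.8  -2.26  1.43]
```

Request:
apply_moves --pt "-0.9 -1.1 0 0" --pt "-0.9 -1.1 0 0" --pt "0 0 0 0" --pt "0 0 0 0" --pt "0 0 0 0" --pt "0 0 0.5 0" --pt "0 0 0.5 0" --pt "0 0 0 0" --pt "0 0 0 0" --pt "0 0 0 0"

```text
time: 11.13
tcp_pos: [0.5717, -0.3204, 0.0128]
tcp_rot: [-0.011, 1.0, 0.014, 0.003]
contact_force: [-0.2, -0.7, 0.2]
grip_width: 0.303
```

Run:
```python
from h import *
tool((.5754,-.3274,.0068))
```

```text
t 11.13 tcp [ 0.5717 -0.3204  0.0128] tilt [ 0.005  0.028 -1.   ] yang 91.2 move [-0.35 -0.73  0.58]
```

Request:
apply_moves --pt "0 0 0.3 0" --pt "0 0 0.3 0" --pt "0 0 0 0" --pt "0 0 0 0" --pt "0 0 0 0" --pt "0 0 0 0" --pt "0 0 0 0" --pt "0 0 0 0" --pt "0 0 0 0" --pt "0 0 0 0"

```text
time: 11.97
tcp_pos: [0.572, -0.3203, 0.0067]
tcp_rot: [-0.011, 1.0, 0.014, 0.003]
contact_force: [-0.0, -0.1, 1.3]
grip_width: 0.309
```

Request:
apply_moves --pt "0 0 0 0" --pt "0 0 0 0" --pt "0 0 0 0" --pt "0 0 0 0" --pt "0 0 0 0" --pt "0 0 0 0" --pt "0 0 -0.5 0" --pt "0 0 -1 0" --pt "0 0 -2 0" --pt "0 0 -3 0" --jaw 5

```text
time: 12.8
tcp_pos: [0.5663, -0.3185, 0.067]
tcp_rot: [-0.01, 1.0, 0.018, -0.003]
contact_force: [-0.2, -0.0, 0.4]
grip_width: 0.581
```

Request:
apply_moves --pt "0 0 -3 0" --pt "0 0 -3 0" --pt "0 0 -3 0" --pt "0 0 -3 0" --pt "2 0 0 0" --pt "2 0 0 0" --pt "2 0 0 0" --pt "0 0 0 0" --pt "0 0 0 0" --pt "0 0 0 0"

```text
time: 13.63
tcp_pos: [0.5108, -0.3283, 0.2137]
tcp_rot: [-0.011, 1.0, 0.01, 0.008]
contact_force: [-0.1, 0.0, -0.4]
grip_width: 0.587
```

Run:
```python
from h import *
tool((.451,-.391,.1))
i=camera_info("wrist"); im=camera("wrist"); cv2.imwrite("pics/w5.png",im); np.save("w5.npy",i["T"])
print(proj("wrist",(.451,-.391,.01),i),proj("wrist",(.573,-.320,.013),i))
```

```text
t 13.63 tcp [ 0.5108 -0.3283  0.2137] tilt [ 0.015  0.02  -1.   ] yang 91.3 move [ 6.3  -6.36 11.14]
[245.05695997 139.70836169] [321.86074996 271.07463629]
```

View pics/w5.png

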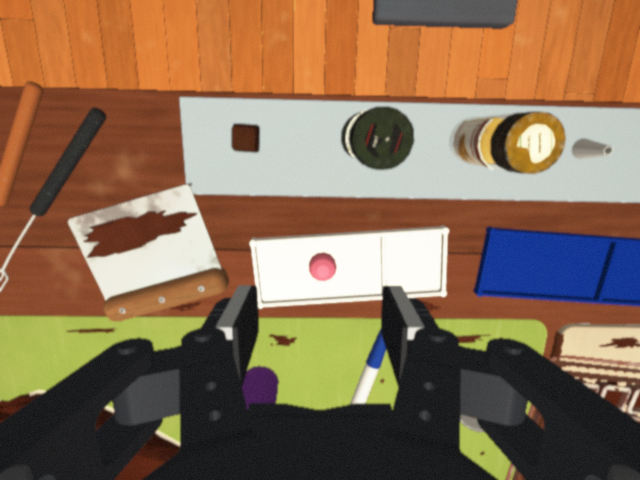

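Pink sits in the white tray at (322,267), and the dark praline at (245,137) agrees with its estimate, to within 3 px.

Request:
apply_moves --pt "1.6 -1.6 0 0" --pt "1.6 -1.6 0 0" --pt "1.6 -1.6 0 0" --pt "1.6 -1.6 1 0" --pt "0 0 2 0" --pt "0 0 2 0" --pt "0 0 2 0" --pt "0 0 2 0" --pt "0 0 2 0" --pt "0 0 0 0"

```text
time: 14.52
tcp_pos: [0.4582, -0.3975, 0.0973]
tcp_rot: [-0.015, 1.0, 0.008, 0.011]
contact_force: [-1.0, 0.6, -0.9]
grip_width: 0.586
```

Run:
```python
from h import *
i=camera_info("wrist"); im=camera("wrist"); tool((.449,-.391,.004)); q=proj("wrist",(.449,-.391,.01),i); print(q)
m=(im.max(2)<75).astype(np.uint8)*255; m[:max(0,int(q[1])-60)]=0; m[int(q[1])+50:]=0; m[:,:int(q[0])-60]=0; m[:,int(q[0])+60:]=0
n,l,st,ce=cv2.connectedComponentsWithStats(m)
for k in range(1,n):
    if st[k,4]>200:
        print(st[k],ce[k],[np.round(ray("wrist",ce[k],z,i),4) for z in(.006,.012)],cv2.minAreaRect(np.argwhere(l==k)[:,::-1].astype(np.float32)))
```

```text
t 14.57 tcp [ 0.459  -0.3983  0.0991] tilt [ 0.023  0.015 -1.   ] yang 91.7 move [1.21 0.63 9.49]
[327.23382911 229.01910216]
[308 209  37  32 317] [323.83280757 215.51419558] [array([ 0.4413, -0.3933]), array([ 0.4399, -0.3935])] ((326.0, 224.5), (31.0, 36.0), 90.0)
```

Request:
apply_moves --pt "0.7 0.3 1 0" --pt "0.7 0.3 1 0" --pt "0 0 1.2 0" --pt "0 0 1.2 0" --pt "0 0 1.2 0" --pt "0 0 1.2 0" --pt "0 0 0 0" --pt "0 0 0 0" --pt "0 0 0 0" --pt "0 0 0 0"

```text
time: 15.4
tcp_pos: [0.4557, -0.3978, 0.0336]
tcp_rot: [-0.017, 1.0, 0.002, 0.017]
contact_force: [0.4, 0.3, -0.4]
grip_width: 0.588
```

Run:
```python
from h import *
tool((.447,-.3915,.0045))
```

```text
t 15.4 tcp [ 0.4557 -0.3978  0.0336] tilt [ 0.033  0.005 -0.999] yang 91.9 move [0.95 0.64 2.88]
```

Request:
apply_moves --pt "0.6 0.4 0 0" --pt "0.6 0.4 0 0" --pt "0 0 0 0" --pt "0 0 0.7 0" --pt "0 0 0.7 0" --pt "0 0 0.7 0" --pt "0 0 0.7 0" --pt "0 0 0 0" --pt "0 0 0 0" --pt "0 0 0 0"

```text
time: 16.23
tcp_pos: [0.4438, -0.3902, 0.0038]
tcp_rot: [-0.017, 1.0, 0.001, 0.018]
contact_force: [0.7, -0.1, 0.1]
grip_width: 0.586
```

Run:
```python
from h import *
tool((.447,-.3915,.0045))
```

```text
t 16.23 tcp [ 0.4438 -0.3902  0.0038] tilt [ 0.035  0.003 -0.999] yang 91.9 move [-0.31 -0.15 -0.06]
```

Request:
apply_moves --pt "-0.2 0 0 0" --pt "0 0 0 0" --pt "0 0 0 0" --pt "0 0 0 0" --pt "0 0 0 0" --pt "0 0 0 0" --pt "0 0 0 0" --pt "0 0 0 0" --pt "0 0 0 0" --pt "0 0 0 0" --jaw 0 --force 25

```text
time: 17.07
tcp_pos: [0.4471, -0.3911, 0.0051]
tcp_rot: [-0.017, 1.0, 0.0, 0.019]
contact_force: [0.5, 0.1, -0.0]
grip_width: 0.263
```

Request:
apply_moves --pt "0 0 -1 0" --pt "0 0 -2 0" --pt "0 0 -3 0" --pt "0 0 -3 0" --pt "0 0 -3 0" --pt "0 0 -3 0" --pt "0 0 -3 0" --pt "0 0 -2 0" --pt "0 0 0 0" --pt "0 0 0 0"

```text
time: 17.9
tcp_pos: [0.4375, -0.3895, 0.2188]
tcp_rot: [-0.017, 1.0, 0.001, 0.018]
contact_force: [0.4, 0.6, -0.8]
grip_width: 0.266
```

Run:
```python
from h import *
tool((.5656,-.1264,.2)); print(get_state()["grip_width"]*85)
```

```text
t 17.9 tcp [ 0.4375 -0.3895  0.2188] tilt [ 0.035  0.003 -0.999] yang 91.9 move [-13.6   25.87   2.41]
22.636413731702746
```

Request:
apply_moves --pt "-1.7 3.2 0 0" --pt "-1.7 3.2 0 0" --pt "-1.7 3.2 0 0" --pt "-1.7 3.2 0 0" --pt "-1.7 3.2 0 0" --pt "-1.7 3.2 0 0" --pt "-1.7 3.2 0 0" --pt "-1.7 3.2 0 0" --pt "0 0 0 0" --pt "0 0 0 0"

```text
time: 18.73
tcp_pos: [0.5642, -0.1174, 0.212]
tcp_rot: [-0.014, 1.0, 0.004, 0.01]
contact_force: [-0.1, 0.2, -0.1]
grip_width: 0.262
```

Run:
```python
from h import *
i=camera_info("wrist"); im=camera("wrist"); tool((.5656,-.1264,.03))
hsv=cv2.cvtColor(im,cv2.COLOR_BGR2HSV); m=cv2.inRange(hsv,(105,150,60),(130,255,255))
c=max(cv2.findContours(m,cv2.RETR_EXTERNAL,cv2.CHAIN_APPROX_NONE)[0],key=cv2.contourArea)
w=np.array([ray("wrist",p[0],.011,i) for p in c],np.float32)*1000; print(cv2.boundingRect(c),cv2.minAreaRect(w))
cv2.imwrite("pics/w6.png",im)
```

```text
t 18.78 tcp [ 0.5639 -0.1174  0.2118] tilt [ 0.021  0.009 -1.   ] yang 91.5 move [ 0.23 -1.05 18.17]
(270, 167, 210, 89) ((568.2915649414062, -65.64405822753906), (188.21328735351562, 68.94379425048828), 86.73545837402344)
```

Request:
apply_moves --pt "0 -1 2 0" --pt "0 0 2 0" --pt "0 0 2 0" --pt "0 0 2 0" --pt "0 0 2 0" --pt "0 0 2 0" --pt "0 0 2 0" --pt "0 0 2 0" --pt "0 0 0 0" --pt "0 0 0 0"

```text
time: 19.62
tcp_pos: [0.5593, -0.1381, 0.041]
tcp_rot: [-0.005, 1.0, 0.004, 0.007]
contact_force: [0.4, -0.1, 0.1]
grip_width: 0.258
```

Run:
```python
from h import *
tool((.5650,-.126,.0075))
```

```text
t 19.62 tcp [ 0.5593 -0.1381  0.041 ] tilt [ 0.013  0.008 -1.   ] yang 90.6 move [-0.54  1.18  3.37]
```

Request:
apply_moves --pt "-0.3 0.6 0.5 0" --pt "-0.3 0.6 0.5 0" --pt "0 0 0.5 0" --pt "0 0 0.5 0" --pt "0 0 0 0" --pt "0 0 0 0" --pt "0 0 0 0" --pt "0 0 0 0" --pt "0 0 0 0" --pt "0 0 0 0"

```text
time: 20.45
tcp_pos: [0.5697, -0.1272, 0.0249]
tcp_rot: [-0.004, 1.0, 0.002, 0.011]
contact_force: [-0.3, -0.2, -0.0]
grip_width: 0.26
```

Run:
```python
from h import *
tool((.5650,-.126,.0068))
```

```text
t 20.45 tcp [ 0.5697 -0.1272  0.0249] tilt [ 0.022  0.005 -1.   ] yang 90.5 move [0.5  0.12 1.8 ]
```

Request:
apply_moves --pt "0.3 0 0.6 0" --pt "0 0 0.5 0" --pt "0 0 0.4 0" --pt "0 0 0.3 0" --pt "0 0 0 0" --pt "0 0 0 0" --pt "0 0 0 0" --pt "0 0 0 0" --pt "0 0 0 0" --pt "0 0 0 0"

```text
time: 21.28
tcp_pos: [0.5669, -0.1275, 0.0052]
tcp_rot: [-0.004, 1.0, 0.002, 0.011]
contact_force: [-0.1, -0.4, 0.7]
grip_width: 0.26
```

Request:
apply_moves --pt "0 0 0 0" --pt "0 0 0 0" --pt "0 0 0 0" --pt "0 0 0 0" --pt "0 0 0 0" --pt "0 0 0 0" --pt "0 0 -0.5 0" --pt "0 0 -1 0" --pt "0 0 -2 0" --pt "0 0 -3 0" --jaw 4.5

```text
time: 22.12
tcp_pos: [0.5597, -0.1258, 0.0669]
tcp_rot: [-0.004, 1.0, 0.005, 0.004]
contact_force: [0.9, 0.3, 0.4]
grip_width: 0.526
```

Request:
apply_moves --pt "0 0 -3 0" --pt "0 0 -3 0" --pt "0 0 -3 0" --pt "2 1 0 0" --pt "2 1 0 0" --pt "2 1 0 0" --pt "2 1 0 0" --pt "2 0.5 0 0" --pt "0 0 0 0" --pt "0 0 0 0"

```text
time: 22.95
tcp_pos: [0.4618, -0.0833, 0.1786]
tcp_rot: [-0.004, 1.0, -0.0, 0.018]
contact_force: [0.9, -0.2, 0.6]
grip_width: 0.526
```

Run:
```python
from h import *
tool((.452,-.081,.03))
i=camera_info("wrist"); im=camera("wrist"); cv2.imwrite("pics/w7.png",im); np.save("w7.npy",i["T"])
print(proj("wrist",(.452,-.081,.002),i),proj("wrist",(.567,-.126,.013),i))
```

```text
t 22.95 tcp [ 0.4618 -0.0833  0.1786] tilt [ 0.036  0.    -0.999] yang 90.4 move [ 1.51  0.24 14.82]
[321.66086928 198.41683644] [271.47486458 324.0047144 ]
```

View pics/w7.png

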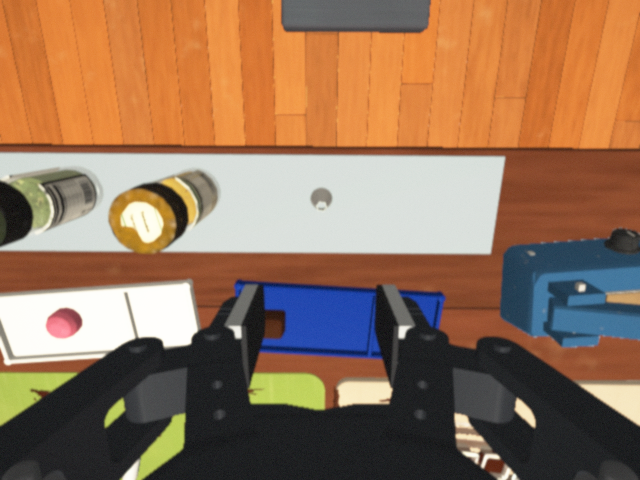

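Dark praline lies in the blue tray at (272,323), and the nozzle at (321,198) is exactly where predicted.

Request:
apply_moves --pt "0.7 0.1 1.5 0" --pt "0.7 0.1 1.5 0" --pt "0 0 1.5 0" --pt "0 0 1.5 0" --pt "0 0 1.5 0" --pt "0 0 1.5 0" --pt "0 0 1.5 0" --pt "0 0 1 0" --pt "0 0 0 0" --pt "0 0 0 0"

```text
time: 23.83
tcp_pos: [0.4658, -0.0869, 0.0646]
tcp_rot: [-0.003, 1.0, -0.003, 0.025]
contact_force: [0.2, -0.9, -0.0]
grip_width: 0.529
```

Run:
```python
from h import *
tool((.452,-.081,.004))
```

```text
t 23.83 tcp [ 0.4658 -0.0869  0.0646] tilt [ 0.05  -0.005 -0.999] yang 90.3 move [1.68 0.63 5.98]
```

Request:
apply_moves --pt "0.9 0.3 0.6 0" --pt "0.9 0.3 0.6 0" --pt "0 0 0.8 0" --pt "0 0 0.8 0" --pt "0 0 0.8 0" --pt "0 0 0.8 0" --pt "0 0 0 0" --pt "0 0 0 0" --pt "0 0 0 0" --pt "0 0 0 0"

```text
time: 24.67
tcp_pos: [0.4512, -0.0817, 0.0175]
tcp_rot: [-0.003, 1.0, -0.003, 0.027]
contact_force: [0.5, 0.1, 0.3]
grip_width: 0.524
```

Run:
```python
from h import *
tool((.452,-.081,.004))
```

```text
t 24.67 tcp [ 0.4512 -0.0817  0.0175] tilt [ 0.055 -0.006 -0.998] yang 90.3 move [-0.    0.08  1.35]
```

Request:
apply_moves --pt "0 0 0.7 0" --pt "0 0 0.6 0" --pt "0 0 0 0" --pt "0 0 0 0" --pt "0 0 0 0" --pt "0 0 0 0" --pt "0 0 0 0" --pt "0 0 0 0" --pt "0 0 0 0" --pt "0 0 0 0"

```text
time: 25.5
tcp_pos: [0.4538, -0.0824, 0.0045]
tcp_rot: [-0.003, 1.0, -0.004, 0.029]
contact_force: [0.3, -0.2, 0.2]
grip_width: 0.528
```

Request:
apply_moves --pt "0 0 0 0" --pt "0 0 0 0" --pt "0 0 0 0" --pt "0 0 0 0" --pt "0 0 0 0" --pt "0 0 0 0" --pt "0 0 0 0" --pt "0 0 0 0" --pt "0 0 0 0" --pt "0 0 0 0" --jaw 0 --force 25

```text
time: 26.33
tcp_pos: [0.454, -0.0825, 0.0047]
tcp_rot: [-0.003, 1.0, -0.004, 0.029]
contact_force: [0.3, 0.2, 0.6]
grip_width: 0.182
```

Request:
apply_moves --pt "0 0 -0.5 0" --pt "0 0 -1 0" --pt "0 0 -1 0" --pt "0 0 -1 0" --pt "0 0 -1 0" --pt "0 0 -1 0" --pt "0 0 -0.5 0" --pt "0 0 0 0" --pt "0 0 0 0" --pt "0 0 0 0"

```text
time: 27.17
tcp_pos: [0.4491, -0.0816, 0.0684]
tcp_rot: [-0.003, 1.0, -0.004, 0.028]
contact_force: [0.1, -0.4, -0.5]
grip_width: 0.178
```

Run:
```python
from h import *
c=np.array([.5685,-.066]);u=np.array([.06,.998]); p=c-.008*u; print(p,get_state()["grip_width"]*85)
tool((*p,.1))
im=camera("wrist"); cv2.imwrite("pics/w8.png",im[180:420,160:480])
```

```text
[ 0.56802  -0.073984] 15.098204213921232
t 27.17 tcp [ 0.4491 -0.0816  0.0684] tilt [ 0.057 -0.007 -0.998] yang 90.3 move [-12.05   0.67  -2.49]
```

View pics/w8.png

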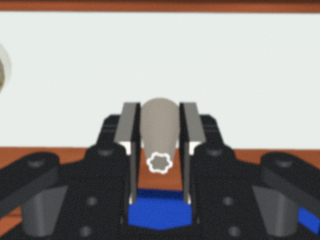

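Request:
apply_moves --pt "-1.5 0 0 0" --pt "-1.5 0 0 0" --pt "-1.5 0 0 0" --pt "-1.5 0 0 0" --pt "-1.5 0 0 0" --pt "-1.5 0 0 0" --pt "-1.5 0 0 0" --pt "-1.5 0.5 0 0" --pt "0 0 0 0" --pt "0 0 0 0"

```text
time: 28.05
tcp_pos: [0.5664, -0.0737, 0.0647]
tcp_rot: [-0.002, 1.0, -0.001, 0.02]
contact_force: [0.2, 0.3, -0.6]
grip_width: 0.181
```

Run:
```python
from h import *
tool((.568,-.074,.006))
```

```text
t 28.05 tcp [ 0.5664 -0.0737  0.0647] tilt [ 0.039 -0.002 -0.999] yang 90.3 move [ 0.07 -0.02  5.87]
```

Request:
apply_moves --pt "0 0 0.8 0" --pt "0 0 0.8 0" --pt "0 0 0.8 0" --pt "0 0 0.8 0" --pt "0 0 0.7 0" --pt "0 0 0 0" --pt "0 0 0 0" --pt "0 0 0 0" --pt "0 0 0 0" --pt "0 0 0 0"

```text
time: 28.88
tcp_pos: [0.5606, -0.0733, 0.018]
tcp_rot: [-0.002, 1.0, -0.0, 0.015]
contact_force: [-0.2, -0.5, -0.2]
grip_width: 0.18
```

Run:
```python
from h import *
tool((.568,-.074,.0062))
```

```text
t 28.88 tcp [ 0.5606 -0.0733  0.018 ] tilt [ 0.029 -0.001 -1.   ] yang 90.2 move [-0.7  -0.07  1.2 ]
```

Request:
apply_moves --pt "-0.7 0 0 0" --pt "0 0 0 0" --pt "0 0 0.4 0" --pt "0 0 0.4 0" --pt "0 0 0.4 0" --pt "0 0 0 0" --pt "0 0 0 0" --pt "0 0 0 0" --pt "0 0 0 0" --pt "0 0 0 0"

```text
time: 29.72
tcp_pos: [0.5705, -0.0736, 0.0063]
tcp_rot: [-0.002, 1.0, -0.001, 0.016]
contact_force: [0.4, -0.8, -0.1]
grip_width: 0.182
```

Run:
```python
from h import *
tool((.568,-.074,.0058)); s=get_state(); print(s["contact_force"])
```

```text
t 29.72 tcp [ 0.5705 -0.0736  0.0063] tilt [ 0.032 -0.001 -0.999] yang 90.2 move [ 0.25 -0.04  0.04]
[ 0.4005437  -0.81437436 -0.07679958]
```

Request:
apply_moves --pt "0 0 0 0" --pt "0 0 0 0" --pt "0 0 0 0" --pt "0 0 0 0" --pt "0 0 0 0" --pt "0 0 0 0" --pt "0 0 -0.5 0" --pt "0 0 -1 0" --pt "0 0 -1.5 0" --pt "0 0 -2 0" --jaw 3.0

```text
time: 30.55
tcp_pos: [0.5649, -0.0726, 0.0554]
tcp_rot: [-0.002, 1.0, 0.0, 0.012]
contact_force: [0.2, 0.1, -0.4]
grip_width: 0.351
```

Request:
apply_moves --pt "0 0 -3 0" --pt "0 0 -4 0" --pt "0 0 -4 0" --pt "0 0 -4 0" --pt "0 0 -2 0" --pt "0 0 0 0" --pt "0 0 0 0" --pt "0 0 0 0" --pt "0 0 0 0" --pt "0 0 0 0"

```text
time: 31.38
tcp_pos: [0.5598, -0.0725, 0.2426]
tcp_rot: [-0.002, 1.0, -0.001, 0.016]
contact_force: [0.1, 0.9, -0.1]
grip_width: 0.347
```

Request:
apply_moves --pt "2 -2 0 0" --pt "2 -2 0 0" --pt "2 -2 0 0" --pt "2 -2 0 0" --pt "2 -2 0 0" --pt "0 0 0 0" --pt "0 0 0 0" --pt "0 0 0 0" --pt "0 0 0 0" --pt "0 0 0 0" --jaw 8.5

```text
time: 32.22
tcp_pos: [0.4488, -0.1708, 0.2221]
tcp_rot: [-0.004, 1.0, 0.007, 0.002]
contact_force: [0.3, 0.1, -0.1]
grip_width: 0.999
```

Run:
```python
from h import *
tool((.448,-.188,.057))
i=camera_info("wrist"); im=camera("wrist"); cv2.imwrite("pics/w9.png",im); np.save("w9.npy",i["T"])
for p in((.448,-.188,.107),(.448,-.188,.002),(.448,-.285,.107),(.570,-.0736,.036)): print(np.round(proj("wrist",p,i)))
```

```text
t 32.22 tcp [ 0.4488 -0.1708  0.2221] tilt [ 0.004  0.013 -1.   ] yang 90.4 move [ 0.17 -1.94 16.49]
[292. 233.]
[298. 206.]
[154. 232.]
[414. 335.]
```

View pics/w9.png

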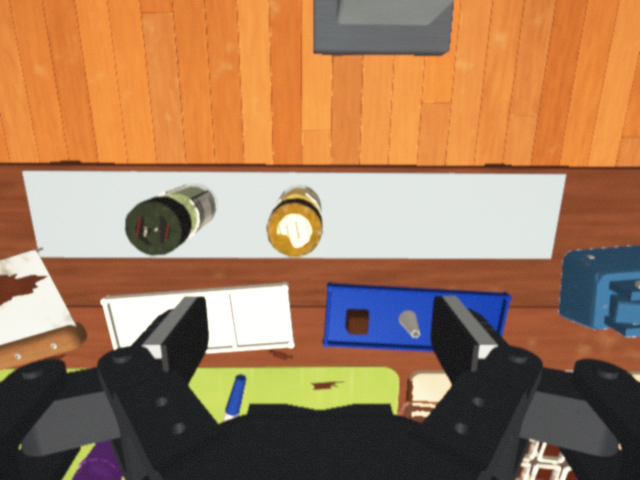

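Light jar cap at (296,229) and dark cap at (158,226) are each about 4 px from predicted. The nozzle stands at (409,323) beside the dark praline (358,321).

Request:
apply_moves --pt "0.2 -0.8 1 0" --pt "0.2 -0.8 1 0" --pt "0 0 1.5 0" --pt "0 0 1.5 0" --pt "0 0 1.5 0" --pt "0 0 1.5 0" --pt "0 0 0 0" --pt "0 0 0 0" --pt "0 0 0 0" --pt "0 0 0 0"

```text
time: 33.1
tcp_pos: [0.4466, -0.1888, 0.134]
tcp_rot: [-0.006, 1.0, 0.006, 0.002]
contact_force: [0.6, 0.2, 0.7]
grip_width: 0.994
```

Run:
```python
from h import *
tool((.445,-.185,.055))
```

```text
t 33.1 tcp [ 0.4466 -0.1888  0.134 ] tilt [ 0.004  0.012 -1.   ] yang 90.7 move [0.18 0.29 7.9 ]
```

Request:
apply_moves --pt "0.1 0.3 0.5 0" --pt "0 0 1 0" --pt "0 0 1 0" --pt "0 0 1 0" --pt "0 0 1 0" --pt "0 0 1 0" --pt "0 0 1 0" --pt "0 0 0.5 0" --pt "0 0 0 0" --pt "0 0 0 0"

```text
time: 33.93
tcp_pos: [0.4471, -0.1851, 0.0583]
tcp_rot: [-0.007, 1.0, 0.005, 0.004]
contact_force: [-0.6, 0.0, -0.0]
grip_width: 0.995
```

Run:
```python
from h import *
tool((.445,-.185,.055)); s=get_state(); print(s["contact_force"])
```

```text
t 33.93 tcp [ 0.4471 -0.1851  0.0583] tilt [ 0.007  0.01  -1.   ] yang 90.8 move [0.21 0.01 0.33]
[-0.62632027  0.01003269 -0.01651318]
```

Request:
apply_moves --pt "0.2 0 0 0" --pt "0 0 0 0" --pt "0 0 0 0" --pt "0 0 0 0" --pt "0 0 0 0" --pt "0 0 0 0" --pt "0 0 0 0" --pt "0 0 0 0" --pt "0 0 0 0" --pt "0 0 0 0" --jaw 0 --force 35

```text
time: 34.77
tcp_pos: [0.4462, -0.186, 0.0601]
tcp_rot: [-0.007, 1.0, 0.004, 0.005]
contact_force: [-0.9, -0.5, -0.4]
grip_width: 0.472
```

Run:
```python
from h import *
tool((.445,-.185,.055)); s=get_state(); print(s["grip_width"]*85,s["contact_force"])
K=camera_info("wrist")["camera_matrix"]
for f,x0,x1,y0,y1 in(("w4",225,465,155,265),("w5",240,460,215,310)):
    i={"camera_matrix":K,"T":np.load(f+".npy")}; im=cv2.imread(f"pics/{f}.png"); hsv=cv2.cvtColor(im,cv2.COLOR_BGR2HSV)
    m=cv2.inRange(hsv,(0,0,185),(180,60,255)); r=np.zeros_like(m); r[y0:y1,x0:x1]=m[y0:y1,x0:x1]
    c=max(cv2.findContours(r,cv2.RETR_EXTERNAL,cv2.CHAIN_APPROX_NONE)[0],key=cv2.contourArea)
    w=np.array([ray("wrist",p[0],.011,i) for p in c],np.float32)*1000; print(cv2.boundingRect(c),cv2.minAreaRect(w))
```

```text
t 34.77 tcp [ 0.4462 -0.186   0.0601] tilt [ 0.01   0.008 -1.   ] yang 90.8 move [0.13 0.1  0.51]
40.09340631150851 [-0.89004039 -0.47084334 -0.37923404]
(239, 166, 215, 89) ((570.4063720703125, -291.6690979003906), (70.7099838256836, 190.46849060058594), 4.694123268127441)
(249, 227, 200, 82) ((570.9630126953125, -292.46728515625), (71.85708618164062, 190.5591583251953), 4.975849628448486)
```

Request:
apply_moves --pt "0 0 -0.5 0" --pt "0 0 -1 0" --pt "0 0 -1.5 0" --pt "0 0 -1.5 0" --pt "0 0 -1 0" --pt "0 0 0 0" --pt "0 0 0 0" --pt "0 0 0 0" --pt "0 0 0 0" --pt "0 0 0 0"

```text
time: 35.6
tcp_pos: [0.445, -0.186, 0.1202]
tcp_rot: [-0.007, 1.0, 0.004, 0.005]
contact_force: [0.0, -0.0, -1.2]
grip_width: 0.468
```

Run:
```python
from h import *
tool((.567,-.229,.062)); s=get_state(); print(s["grip_width"]*85,s["contact_force"])
```

```text
t 35.6 tcp [ 0.445  -0.186   0.1202] tilt [ 0.01   0.008 -1.   ] yang 90.8 move [-12.08  -4.51   5.9 ]
39.80464866882953 [ 0.02456175 -0.0157686  -1.17183354]
```

Request:
apply_moves --pt "-1.5 -0.5 0 0" --pt "-1.5 -0.5 0 0" --pt "-1.5 -0.5 0 0" --pt "-1.5 -0.5 0 0" --pt "-1.5 -0.6 0 0" --pt "-1.5 -0.6 0 0" --pt "-1.5 -0.6 0 0" --pt "-1.5 -0.7 0 0" --pt "0 0 0 0" --pt "0 0 0 0"

```text
time: 36.43
tcp_pos: [0.5634, -0.227, 0.1096]
tcp_rot: [-0.006, 1.0, 0.009, -0.004]
contact_force: [0.3, 0.3, -0.7]
grip_width: 0.464
```

Run:
```python
from h import *
tool((.567,-.229,.062))
```

```text
t 36.43 tcp [ 0.5634 -0.227   0.1096] tilt [-0.008  0.018 -1.   ] yang 90.7 move [-0.39 -0.29  4.75]
```

Request:
apply_moves --pt "-0.4 -0.2 0.5 0" --pt "0 0 0.8 0" --pt "0 0 0.8 0" --pt "0 0 0.6 0" --pt "0 0 0 0" --pt "0 0 0 0" --pt "0 0 0 0" --pt "0 0 0 0" --pt "0 0 0 0" --pt "0 0 0 0"

```text
time: 37.27
tcp_pos: [0.5614, -0.2255, 0.077]
tcp_rot: [-0.006, 1.0, 0.011, -0.008]
contact_force: [0.2, -0.4, -1.1]
grip_width: 0.47
```

Run:
```python
from h import *
tool((.567,-.229,.062))
```

```text
t 37.27 tcp [ 0.5614 -0.2255  0.077 ] tilt [-0.016  0.022 -1.   ] yang 90.7 move [-0.58 -0.39  1.48]
```

Request:
apply_moves --pt "-0.7 -0.4 0 0" --pt "0 0 0 0" --pt "0 0 0.5 0" --pt "0 0 0.5 0" --pt "0 0 0.3 0" --pt "0 0 0 0" --pt "0 0 0 0" --pt "0 0 0 0" --pt "0 0 0 0" --pt "0 0 0 0"

```text
time: 38.1
tcp_pos: [0.5698, -0.23, 0.063]
tcp_rot: [-0.006, 1.0, 0.011, -0.007]
contact_force: [0.3, -0.5, -1.5]
grip_width: 0.47
```

Run:
```python
from h import *
tool((.567,-.229,.061));print(get_state()["contact_force"])
```

```text
t 38.1 tcp [ 0.5698 -0.23    0.063 ] tilt [-0.014  0.021 -1.   ] yang 90.7 move [0.28 0.1  0.21]
[ 0.28791524 -0.45553294 -1.48383232]
```

Request:
apply_moves --pt "0.2 0 0 0" --pt "0 0 0.1 0" --pt "0 0 0.1 0" --pt "0 0 0 0" --pt "0 0 0 0" --pt "0 0 0 0" --pt "0 0 0 0" --pt "0 0 0 0" --pt "0 0 0 0" --pt "0 0 0 0"

```text
time: 38.93
tcp_pos: [0.5679, -0.2302, 0.0615]
tcp_rot: [-0.006, 1.0, 0.01, -0.007]
contact_force: [-0.3, 0.3, -1.0]
grip_width: 0.468
```

Run:
```python
from h import *
tool((.567,-.229,.061));print(get_state()["contact_force"])
```

```text
t 38.93 tcp [ 0.5679 -0.2302  0.0615] tilt [-0.013  0.021 -1.   ] yang 90.7 move [0.09 0.12 0.06]
[-0.2550597   0.32056742 -0.97577645]
```

Request:
apply_moves --pt "0 0 0.1 0" --pt "0 0 0 0" --pt "0 0 0 0" --pt "0 0 0 0" --pt "0 0 0 0" --pt "0 0 0 0" --pt "0 0 0 0" --pt "0 0 0 0" --pt "0 0 0 0" --pt "0 0 0 0"

```text
time: 39.77
tcp_pos: [0.5681, -0.2303, 0.0605]
tcp_rot: [-0.006, 1.0, 0.01, -0.006]
contact_force: [0.5, 0.6, -1.3]
grip_width: 0.471
```

Request:
apply_moves --pt "0 0 0 0" --pt "0 0 0 0" --pt "0 0 0 0" --pt "0 0 0 0" --pt "0 0 0 0" --pt "0 0 0 0" --pt "0 0 0 0" --pt "0 0 -0.5 0" --pt "0 0 -1 0" --pt "0 0 -1.5 0" --jaw 8.5

```text
time: 40.6
tcp_pos: [0.5664, -0.2298, 0.0896]
tcp_rot: [-0.006, 1.0, 0.012, -0.009]
contact_force: [0.1, -0.5, -0.4]
grip_width: 0.997
```

Request:
apply_moves --pt "0 0 -2 0" --pt "0 0 -2.5 0" --pt "0 0 -3 0" --pt "0 0 -3 0" --pt "0 0 -2 0" --pt "0 0 0 0" --pt "0 0 0 0" --pt "0 0 0 0" --pt "0 0 0 0" --pt "0 0 0 0"

```text
time: 41.43
tcp_pos: [0.5691, -0.2331, 0.2286]
tcp_rot: [-0.006, 1.0, 0.01, -0.006]
contact_force: [-0.1, 0.1, -0.3]
grip_width: 0.994
```

Request:
apply_moves --pt "2 -0.9 0 0" --pt "2 -0.9 0 0" --pt "2 -0.9 0 0" --pt "2 -0.9 0 0" --pt "2 -0.9 0 0" --pt "2 -0.9 0 0" --pt "0 0 0 0" --pt "0 0 0 0" --pt "0 0 0 0" --pt "0 0 0 0"

```text
time: 42.27
tcp_pos: [0.4392, -0.2842, 0.2139]
tcp_rot: [-0.008, 1.0, 0.018, -0.016]
contact_force: [1.0, -0.9, 0.8]
grip_width: 0.995
```

Run:
```python
from h import *
tool((.444,-.282,.055))
i=camera_info("wrist"); im=camera("wrist"); cv2.imwrite("pics/w10.png",im); np.save("w10.npy",i["T"])
for p in((.444,-.282,.107),(.444,-.282,.002),(.567,-.229,.108)): print(np.round(proj("wrist",p,i)))
```

```text
t 42.27 tcp [ 0.4392 -0.2842  0.2139] tilt [-0.032  0.037 -0.999] yang 90.8 move [-0.99 -0.38 15.87]
[316. 249.]
[313. 221.]
[383. 404.]
```

View pics/w10.png

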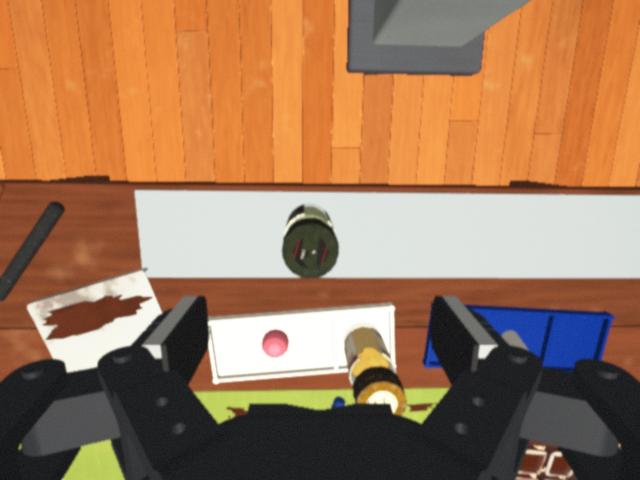

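Light jar stands in the white tray's jar compartment with its cap at (382,402). The dark jar's cap, black with a dark label, is at (310,248) against (316,249) predicted.

Request:
apply_moves --pt "-0.3 -0.2 1 0" --pt "-0.3 -0.2 1 0" --pt "0 0 1.5 0" --pt "0 0 1.5 0" --pt "0 0 1.5 0" --pt "0 0 1.5 0" --pt "0 0 0 0" --pt "0 0 0 0" --pt "0 0 0 0" --pt "0 0 0 0"

```text
time: 43.15
tcp_pos: [0.4489, -0.2836, 0.1244]
tcp_rot: [-0.011, 1.0, 0.019, -0.016]
contact_force: [0.1, -0.9, 0.3]
grip_width: 0.994
```

Run:
```python
from h import *
tool((.443,-.285,.055))
```

```text
t 43.15 tcp [ 0.4489 -0.2836  0.1244] tilt [-0.032  0.038 -0.999] yang 91.3 move [ 0.38 -0.39  6.95]
```

Request:
apply_moves --pt "0.3 -0.3 0.5 0" --pt "0 0 1 0" --pt "0 0 1 0" --pt "0 0 1 0" --pt "0 0 1 0" --pt "0 0 1 0" --pt "0 0 0.7 0" --pt "0 0 0 0" --pt "0 0 0 0" --pt "0 0 0 0"

```text
time: 43.98
tcp_pos: [0.4445, -0.2856, 0.0572]
tcp_rot: [-0.011, 1.0, 0.018, -0.015]
contact_force: [0.3, 0.3, 0.4]
grip_width: 0.999
```

Run:
```python
from h import *
tool((.443,-.285,.055)); print(get_state()["contact_force"])
```

```text
t 43.98 tcp [ 0.4445 -0.2856  0.0572] tilt [-0.03   0.036 -0.999] yang 91.3 move [0.15 0.05 0.22]
[0.26724247 0.34754075 0.4092784 ]
```

Request:
apply_moves --pt "0.1 0 0 0" --pt "0 0 0 0" --pt "0 0 0 0" --pt "0 0 0 0" --pt "0 0 0 0" --pt "0 0 0 0" --pt "0 0 0 0" --pt "0 0 0 0" --pt "0 0 0 0" --pt "0 0 0 0" --jaw 0 --force 35

```text
time: 44.82
tcp_pos: [0.4446, -0.2866, 0.0589]
tcp_rot: [-0.011, 1.0, 0.017, -0.014]
contact_force: [1.3, -0.8, 0.5]
grip_width: 0.472
```

Request:
apply_moves --pt "0 0 -0.5 0" --pt "0 0 -1 0" --pt "0 0 -2 0" --pt "0 0 -2.5 0" --pt "0 0 -2.5 0" --pt "0 0 -2.5 0" --pt "0 0 -2 0" --pt "0 0 -1 0" --pt "0 0 0 0" --pt "0 0 0 0"

```text
time: 45.65
tcp_pos: [0.4474, -0.2903, 0.2092]
tcp_rot: [-0.011, 1.0, 0.017, -0.014]
contact_force: [-0.2, 0.1, -1.7]
grip_width: 0.47
```

Run:
```python
from h import *
c=np.array([.5688,-.0662]);u=np.array([.06,.998]); p=c+.063*u; print(p,get_state()["grip_width"]*85)
tool((*p,.2))
```

```text
[ 0.57258  -0.003326] 39.961950116314284
t 45.65 tcp [ 0.4474 -0.2903  0.2092] tilt [-0.029  0.035 -0.999] yang 91.3 move [-13.21  28.36   1.55]
```

Request:
apply_moves --pt "-1.3 2.8 0 0" --pt "-1.3 2.8 0 0" --pt "-1.3 2.8 0 0" --pt "-1.3 2.8 0 0" --pt "-1.3 2.8 0 0" --pt "-1.3 2.8 0 0" --pt "-1.3 2.8 0 0" --pt "-1.3 2.8 0 0" --pt "-1.3 2.8 0 0" --pt "0 0 0 0"

```text
time: 46.48
tcp_pos: [0.5552, -0.0245, 0.1987]
tcp_rot: [-0.007, 0.999, 0.021, -0.025]
contact_force: [-0.3, -0.5, -1.1]
grip_width: 0.474
```

Run:
```python
from h import *
tool((.5726,-.0035,.11))
```

```text
t 46.48 tcp [ 0.5552 -0.0245  0.1987] tilt [-0.051  0.042 -0.998] yang 90.8 move [-2.22  1.69  8.85]
```

Request:
apply_moves --pt "-0.7 0.6 1 0" --pt "-0.7 0.6 1 0" --pt "-0.7 0.5 1 0" --pt "0 0 1 0" --pt "0 0 1 0" --pt "0 0 1 0" --pt "0 0 1 0" --pt "0 0 1 0" --pt "0 0 0 0" --pt "0 0 0 0"

```text
time: 47.32
tcp_pos: [0.566, -0.0042, 0.1014]
tcp_rot: [-0.005, 0.999, 0.021, -0.033]
contact_force: [0.5, -0.2, -0.1]
grip_width: 0.476
```

Run:
```python
from h import *
tool((.5726,-.0035,.060))
i=camera_info("wrist"); im=camera("wrist"); cv2.imwrite("pics/w11.png",im)
```

```text
t 47.32 tcp [ 0.566  -0.0042  0.1014] tilt [-0.066  0.042 -0.997] yang 90.5 move [-0.94 -0.12  4.09]
```

View pics/w11.png

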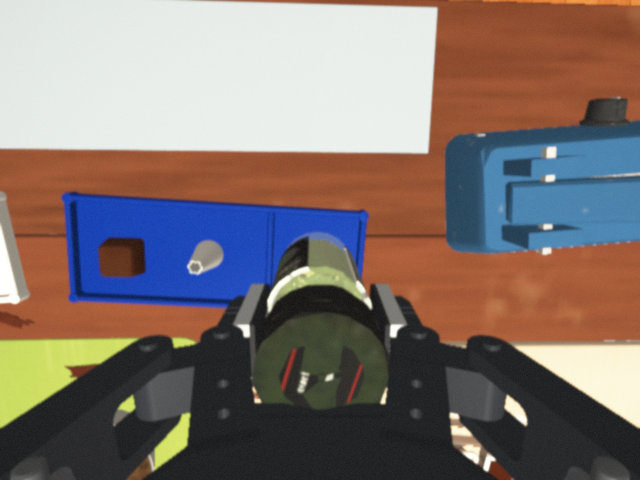

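Request:
apply_moves --pt "-0.6 0 0.5 0" --pt "-0.6 0 0.5 0" --pt "0 0 0.5 0" --pt "0 0 0.5 0" --pt "0 0 0.5 0" --pt "0 0 0 0" --pt "0 0 0 0" --pt "0 0 0 0" --pt "0 0 0 0" --pt "0 0 0 0"

```text
time: 48.2
tcp_pos: [0.58, -0.0032, 0.0758]
tcp_rot: [-0.005, 0.999, 0.021, -0.03]
contact_force: [-0.5, -0.3, -1.3]
grip_width: 0.468
```

Run:
```python
from h import *
tool((.575,-.0035,.0605)); print(get_state()["contact_force"])
```

```text
t 48.2 tcp [ 0.58   -0.0032  0.0758] tilt [-0.061  0.042 -0.997] yang 90.6 move [ 0.41 -0.09  1.55]
[-0.47947736 -0.27479555 -1.34815631]
```

Request:
apply_moves --pt "0.3 0 0.3 0" --pt "0 0 0.4 0" --pt "0 0 0.4 0" --pt "0 0 0.2 0" --pt "0 0 0 0" --pt "0 0 0 0" --pt "0 0 0 0" --pt "0 0 0 0" --pt "0 0 0 0" --pt "0 0 0 0"

```text
time: 49.03
tcp_pos: [0.576, -0.0027, 0.0621]
tcp_rot: [-0.005, 0.999, 0.021, -0.03]
contact_force: [-0.2, -0.4, -0.6]
grip_width: 0.47
```

Run:
```python
from h import *
tool((.575,-.0035,.0605)); print(get_state()["contact_force"])
```

```text
t 49.03 tcp [ 0.576  -0.0027  0.0621] tilt [-0.06   0.041 -0.997] yang 90.6 move [ 0.09 -0.08  0.16]
[-0.18780811 -0.42457009 -0.56478532]
```

Request:
apply_moves --pt "0 0 0.1 0" --pt "0 0 0 0" --pt "0 0 0 0" --pt "0 0 0 0" --pt "0 0 0 0" --pt "0 0 0 0" --pt "0 0 0 0" --pt "0 0 0 0" --pt "0 0 0 0" --pt "0 0 0 0"

```text
time: 49.87
tcp_pos: [0.5764, -0.0027, 0.0615]
tcp_rot: [-0.005, 0.999, 0.021, -0.029]
contact_force: [0.4, -0.5, -1.5]
grip_width: 0.469
```

Request:
apply_moves --pt "0 0 0 0" --pt "0 0 0 0" --pt "0 0 0 0" --pt "0 0 0 0" --pt "0 0 0 0" --pt "0 0 0 0" --pt "0 0 0 0" --pt "0 0 -0.5 0" --pt "0 0 -1 0" --pt "0 0 -1 0" --jaw 6.5

```text
time: 50.7
tcp_pos: [0.577, -0.0036, 0.0872]
tcp_rot: [-0.006, 0.999, 0.021, -0.031]
contact_force: [-0.4, 0.1, -0.1]
grip_width: 0.762
```

Request:
apply_moves --pt "0 0 -1.5 0" --pt "0 0 -2 0" --pt "0 0 -2.5 0" --pt "0 0 -3 0" --pt "0 0 -3 0" --pt "0 0 -3 0" --pt "0 0 -2 0" --pt "0 0 0 0" --pt "0 0 0 0" --pt "0 0 0 0"

```text
time: 51.53
tcp_pos: [0.5896, -0.0116, 0.2785]
tcp_rot: [-0.006, 0.999, 0.02, -0.024]
contact_force: [-0.8, -0.1, 1.0]
grip_width: 0.761
```

Request:
apply_moves --pt "2.5 -2.5 0 0" --pt "2.5 -2.5 0 0" --pt "2.5 -2.5 0 0" --pt "2 -2.5 0 0" --pt "0 -2.5 0 0" --pt "0 0 0 0" --pt "0 0 0 0" --pt "0 0 0 0" --pt "0 0 0 0" --pt "0 0 0 0"

```text
time: 52.37
tcp_pos: [0.4856, -0.1365, 0.265]
tcp_rot: [-0.008, 0.999, 0.025, -0.034]
contact_force: [-0.4, 0.4, 1.2]
grip_width: 0.764
```

Run:
```python
from h import *
tool((.575,-.0035,.0605))
a=camera("top"); b=camera("wrist"); i=camera_info("wrist")
cv2.imwrite("pics/end.png",np.hstack([cv2.resize(a[205:345,170:450],(560,280)),]*1) if 0 else np.vstack([cv2.resize(a[205:345,150:480],(707,300),interpolation=cv2.INTER_CUBIC),cv2.resize(b[150:420,:],(707,298))]))
for p in((.5726,-.0035,.108),(.5662,-.2294,.108)): print(np.round(proj("top",p),1),np.round(proj("wrist",p,i),1))
```

```text
t 52.37 tcp [ 0.4856 -0.1365  0.265 ] tilt [-0.068  0.049 -0.996] yang 90.8 move [-10.53  12.14  20.42]
[207.7 240.2] [458.4 331.3]
[346.5 245. ] [199.5 326.4]
```

View pics/end.png

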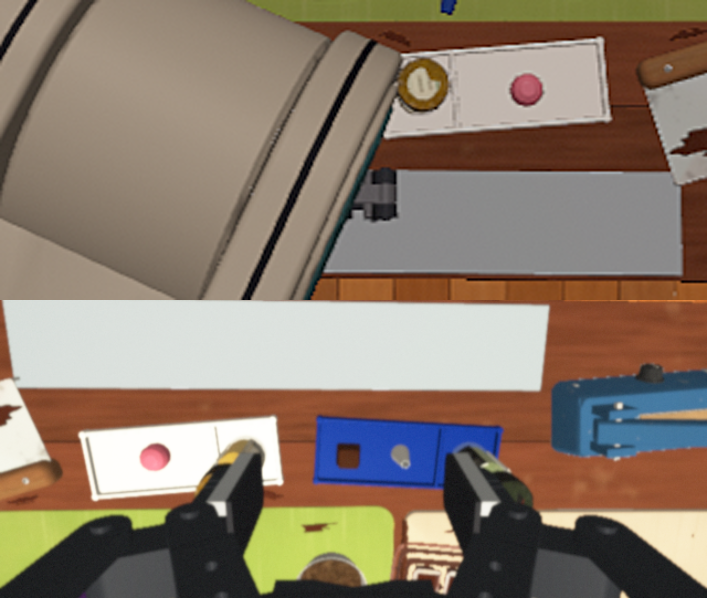

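Request:
apply_moves --pt "0 -4 -0.5 0" --pt "0 -4 -0.5 0" --pt "0 -4 -0.5 0" --pt "0 -4 -0.5 0" --pt "0 -4 -0.5 0" --pt "0 -4 -0.5 0" --pt "0 -4 -0.5 0" --pt "0 -4 -0.5 0" --pt "0 0 0 0" --pt "0 0 0 0"

```text
time: 53.3
tcp_pos: [0.5015, -0.466, 0.2877]
tcp_rot: [-0.017, 0.999, 0.024, -0.033]
contact_force: [-0.3, 0.8, -0.3]
grip_width: 0.763
```

Run:
```python
from h import *
tool((.575,-.0035,.0605))
a=camera("top"); b=camera("side")
cv2.imwrite("pics/end2.png",np.vstack([cv2.resize(a[205:345,150:480],(707,300),interpolation=cv2.INTER_CUBIC),cv2.resize(b[130:400,150:500],(389,300))[:, :].repeat(1,1) if 0 else cv2.copyMakeBorder(cv2.resize(b[130:400,150:500],(389,300)),0,0,0,707-389,cv2.BORDER_CONSTANT)]))
for n,p in dict(dj=(.5726,-.0035,.108),lj=(.5662,-.2294,.108),nz=(.5680,-.074,.036),dp=(.565,-.126,.019),pk=(.572,-.32,.021)).items(): q=proj("top",p); print(n,np.round(q,1),np.round((q-[150,205])*2.1424))
```

```text
t 53.3 tcp [ 0.5015 -0.466   0.2877] tilt [-0.066  0.047 -0.997] yang 91.9 move [-10.45  44.8   24.35]
dj [207.7 240.2] [124.  75.]
lj [346.5 245. ] [421.  86.]
nz [257.3 246.2] [230.  88.]
dp [287.5 248.6] [295.  94.]
pk [395.9 245.4] [527.  86.]
```

View pics/end2.png

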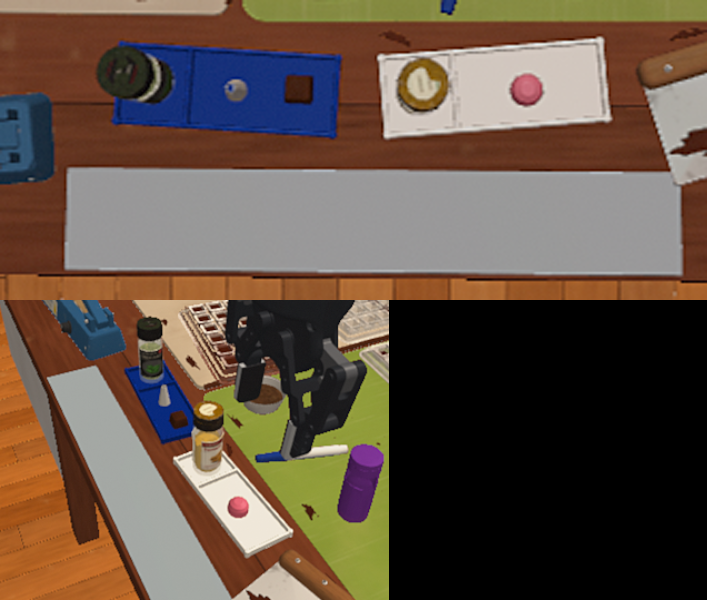

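The top view puts all five things within a few pixels of their targets: dark cap at about (125,73) vs (124,75) predicted, light cap (422,84) vs (421,86), nozzle (235,90), dark praline (298,89) and pink (527,89). The side view shows everything upright and the arm clear of it all, so I'll hand the job in.

```bash
python3 -c "
from cell import *
print(close_job(), get_state()['time'])"
```

```text
the job is handed in; nothing more can be done
the job is handed in; nothing more can be done
```

Both kits are made up, and I handed the job in at about 53 s of the 136 s allowed.

- **Blue tray:** holds the dark-label jar in the square compartment, with the nozzle and the dark square praline side by side in the long one.
- **White tray:** holds the light-label jar in the square compartment and the pink praline in the long one. I left the purple jar alone.

**Last checks:** the final top and side pictures show all five standing upright and let go, with the arm clear of everything. In the top picture each lay within about 5 mm of its target, read by eye, which is inside the tolerances.

**What disagreed:** fast moves, mostly descents, drifted up to 3 cm and left the tool up to about 0.08 rad off vertical. I corrected each time with small steps before gripping and releasing. That tilt can't be undone with these moves, so the tool was still slightly tilted at the end. I checked tilt and floor contact only from the pictures and the wrist's height at release, not directly.

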